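# Pack a gift set and close the case

### The job

Pack a gift set: pull the top drawer of the small cabinet well open, then put every jar from that drawer and every flat tin standing on the bench into the open white case. When all are inside, lower the case's hinged lid gently until it is fully closed, and leave the top drawer pushed fully shut too. Leave the spray bottles standing where they are.

Things in the scene. Friction and masses are not known exactly. Their poses are not given: they have to be found in the camera images.
- cabinet: Small white desktop cabinet with two grey-fronted drawers, 240 mm deep (its x), 220 mm wide (its y), 150 mm tall, fixed to the bench. Origin: centre of its underside; its front with the drawers looks along its own -x.
- cabinet_drawer0 (a joint): Top drawer slide in m: 0 fully shut, grows as it is pulled along the cabinet's -x, at most 0.165. Its inner floor is 85 mm above the bench, 195 mm (x) by 178 mm (y); side walls 6 mm thick, tops at 128 mm; front panel 21 mm thick, top at 138 mm. Shut, its inner front wall is at x = -0.099 in the cabinet's frame; the cabinet's fixed body begins at x = -0.105.
- cabinet_drawer0_handle (a point): Middle of the top drawer's steel bar handle: a round bar 11 mm thick, 110 mm long, level, along the cabinet's y, 35 mm in front of the drawer front (free gap 29 mm), about 110 mm above the bench.
- case: Rigid white case, fixed to the bench: an open box 197 mm (its x) by 202 mm (its y) by 55 mm tall outside, walls and floor 6 mm thick. Origin: centre of its underside. Its lid is hinged on its +x rim, the side away from the robot.
- lid (a joint): The case's lid angle in rad: 0 fully closed, about 1.57 upright, at most 1.9. The hinge is stiff: the lid stays at any angle it is left at.
- lid_hinge (a point): Middle of the lid's hinge line (along the case's y), on the case's +x rim, 55 mm above the bench. The lid is a flat panel 197 mm (from hinge to free edge) by 202 mm, 8 mm thick; the hinge line lies in its inner (lower) face.
- lid_tab (a point): Middle of the lid's grey tab, a flat lip 8 mm thick and 50 mm wide in the middle of the lid's free edge, standing 23 mm past it; this point lies 209 mm from the hinge, in the middle of the lid's thickness.
- jar1: A squat round cosmetic jar of brown glass with a flat black cap, 42 mm in diameter and 40 mm tall overall, about 90 g; it starts standing in the top drawer. Origin: centre of its underside, z up. None if this start has no such jar.
- jar2: A squat round cosmetic jar of brown glass with a flat black cap, 42 mm in diameter and 40 mm tall overall, about 90 g; it starts standing in the top drawer. Origin: centre of its underside, z up. None if this start has no such jar.
- jar3: A squat round cosmetic jar of brown glass with a flat black cap, 42 mm in diameter and 40 mm tall overall, about 90 g; it starts standing in the top drawer. Origin: centre of its underside, z up. None if this start has no such jar.
- tin1: A flat round bare-aluminium balm tin, 50 mm in diameter and 24 mm tall, about 60 g; it starts flat on the steel bench. Origin: centre of its underside, z up. None if this start has no such tin.
- tin2: A flat round bare-aluminium balm tin, 50 mm in diameter and 24 mm tall, about 60 g; it starts flat on the steel bench. Origin: centre of its underside, z up. None if this start has no such tin.
- bottle1: A brown glass spray bottle with a black cap, 35 mm in diameter (cap 23 mm) and 115 mm tall, standing on the bench; not part of the set. Origin: centre of its underside.
- bottle2: A brown glass spray bottle with a black cap, 35 mm in diameter (cap 23 mm) and 115 mm tall, standing on the bench; not part of the set. Origin: centre of its underside.
- bottle3: A brown glass spray bottle with a black cap, 35 mm in diameter (cap 23 mm) and 115 mm tall, standing on the bench; not part of the set. Origin: centre of its underside.
- bottle4: A brown glass spray bottle with a black cap, 35 mm in diameter (cap 23 mm) and 115 mm tall, standing on the bench; not part of the set. Origin: centre of its underside.
Things that resemble listed ones, but are neither listed nor needed, are in the scene too. Leave any orange look-alike of the tin2 alone.

How it is judged:
By the outcome, as a careful person would: the job done as asked, in the order asked, and still so for the second after the job is handed in, with the robot touching nothing.
Of jar1, jar2, jar3 only 2 to 3 are there at a start; the rules pass over those that are not, and their reading is None.
Of tin1, tin2 only 1 to 2 are there at a start; the rules pass over those that are not, and their reading is None.
At some moment in a run one of jar1, jar2, jar3, tin1, tin2 may be knocked a few centimetres aside while the robot is not near it.
It also fails if it takes over 210 s, if anything falls off the work surface, if the arm or the gripper's body presses on something with over 40 N, if the wrist force passes 120 N, or if a joint passes its speed limit or range.

### The arm

A 7-joint arm with a two-finger parallel gripper is mounted at the origin on the work surface. World frame = base frame: x ahead of the robot, y to its left, z up, the work surface at z = 0. Lengths are in m, angles in rad, forces in N, time in s.
With the tool pointing down it reaches from about 0.4 to 0.85 m from the base axis. Payload 10.4 kg.
Tool frame: the origin (TCP) lies at the very end of the fingers, on their centre line; the grasp point (between the pads) lies tcp_to_grasp behind it (tcp_to_grasp is the distance from the TCP to the grasp point, in m); z points along the fingers, y is the line along which they close (so a half turn about z gives the same grasp; the last joint's range is limited). The gripper opens to 85 mm and grips with 20 to 120 N. Pads are 22 mm wide; open, the fingers measure 114 mm over their backs; the gripper's body (76 mm by 85 mm) begins 54 mm behind the grasp point. The pads swing forward as they close: fully open they stand 13 mm farther back than shut.
Start: joints at [1.086, 0.332, -0.065, 1.46, 0.022, 1.35, -0.088], TCP at [0.278, -0.56, 0.231] pointing down, gripper open.
Joint ranges: [-2.6, 2.6], [-0.5, 2.12], [-1.47, 1.34], [0.16, 2.42], [-1.27, 4.41], [0.06, 2.06], [-2.6, 2.6]. Speed limits (rad/s): [2.22, 2.22, 2.79, 2.79, 3.14, 3.14, 3.14].

### API

Orientations are given as a rotation vector (axis times angle).
In Python, from station import * gives the robot as it stands.
- The arm moves only by the tool drive_tool, never from a script. Its argument "steps" is a list that holds one entry, the list of rows, each a list of 7 numbers: the turn, a rotation vector about the tool's x, y, z in degrees, then the shift along the tool's x, y, z in cm, then the finger opening in cm, from 0 to 8.54. A call has 1 to 20 rows; each row shifts and turns the commanded pose from where the row before left it, along the tool's axes as they then stand; what a row does not reach is not made up. A row lasts 1/10 s, in which the tool goes at most 50 mm and 8.59 degrees, less where a joint would pass 70% of its speed; a pose out of reach is approached as far as the arm can. A call with a gripper value outside its range is refused whole. The fingers move at their own pace and stop on an object; the grip force is fixed at half the most. Time passes only in rows, so rows that do not move let the fingers close. It gives the time, the measured TCP pose, the force, the opening and the grip force at its end, in the units of the state.
- read_state(): the state, without advancing time (a new reading comes with each control period).
- snapshot(name): name is "scene" or "side" or "wrist"; returns a dict with "pixels" (480x640x3 uint8, red, green, blue), "depth" (480x640 float32, m along the optical axis (not along the pixel's ray), 0 where there is no reading), "fov_y" (degrees; the focal length in pixels is half the picture's height over the tangent of half this angle, whatever the lens; pixels are square), "cx", "cy" (the principal point, pixels), "world_from_camera" (4x4, takes a point from camera to world coordinates); the wrist camera has in their place "hand_eye" (4x4, takes a point from camera to tool coordinates, whose origin is the TCP and whose axes are the flange's). Camera axes: x right, y down, z forward; pixel columns grow to the right and rows downward; lengths in m; the calibration is good to about 2 mm. The wrist camera is an equidistant fisheye: a pixel r from the principal point sees the ray r / f radians off the axis. A picture is of the moment at which its call begins: read the wrist's pose just before it.
- close_job(): hands the job in; it is judged then, once.
The state is a dict: "time_s": time; "joints": joint angles; "joint_velocities": joint speeds; "joint_torque": joint torques, N m; "position": TCP position; "tool_rot": TCP orientation; "contact_force": force on the tool from outside, world axes, zero at the start; "moment": the same for the moment, N m; "grip_width": opening from 0.0 (shut) to 1.0 (fully open); "grasp_force": force on a finger pad.
Only numpy, scipy, OpenCV 4.12 (cv2) and the standard library are available. Lean on these libraries where they do the work, as an engineer would, in place of code of your own. Each camera call takes 0.05 s, during which the arm holds its last target. There are 200 camera calls.

## Working session

There is one attempt and no reset: what is moved stays moved. The work goes in short steps, Python scripts to look and compute and a tool call to move; the robot and the scene stay as the last step left them, time stands still between calls to the robot, and variables do not carry over. Pictures are saved under pics/ and viewed, at most 14 in all, crops included, and the job is handed in when it is done.

Besides the shell and the picture viewer there is one more tool, called after "Call:" as name(argument=value, ...) on one line, values as JSON. drive_tool: Moves the arm, as the interface text tells. Its arguments: {"type":"object","properties":{"steps":{"type":"array"}},"required":["steps"]}

```bash
mkdir -p pics; ls; python3 - <<'E'
from station import *
import cv2,numpy as np
s=read_state();print(s)
for n in("scene","side"):
    d=snapshot(n);cv2.imwrite(f"pics/{n}0.png",d["pixels"][:,:,::-1]);np.savez(f"{n}0.npz",**d)
    print(n,d["fov_y"],d["cx"],d["cy"],np.round(d["world_from_camera"],3).tolist())
d=snapshot("wrist");print(d["fov_y"],d["cx"],d["cy"],d["hand_eye"])
E
```

```text
pics
{'time_s': 0.0, 'joints': array([ 1.08642445,  0.33286236, -0.06469665,  1.46095271,  0.0216286 ,
        1.34991239, -0.08850068]), 'joint_velocities': array([-0.00034466,  0.00088927, -0.00036822,  0.00111755, -0.00014185,
        0.0003951 ,  0.00030526]), 'joint_torque': array([-4.67068567e-04, -6.25450301e+01,  4.89622657e-02, -3.91596901e+01,
        1.61656685e-02,  9.96328716e-03,  6.42337000e-05]), 'position': array([ 0.27827241, -0.55920426,  0.23051644]), 'tool_rot': array([-3.05688050e+00, -7.18643715e-01,  6.63937781e-04]), 'contact_force': array([-0.15558411,  0.60672778,  0.80174548]), 'moment': array([-0.01866013, -0.00123332,  0.03756538]), 'grasp_force': 0.0, 'grip_width': 1.0053740169682324}
scene 55.774518349358154 317.63605110923453 237.03896594851815 [[-0.016, 0.704, -0.71, 1.221], [1.0, 0.005, -0.018, -0.006], [-0.009, -0.711, -0.704, 0.793], [0.0, 0.0, 0.0, 1.0]]
side 50.13405114980632 326.35835857110936 248.28441853299154 [[-0.85, -0.252, 0.463, 0.011], [-0.527, 0.398, -0.751, 0.846], [0.005, -0.882, -0.471, 0.658], [0.0, 0.0, 0.0, 1.0]]
65.70646984690485 320.4082754484704 232.58805747707902 [[-2.05121569e-03 -9.58700369e-01 -2.84410612e-01  7.21000960e-02]
 [ 9.99997748e-01 -2.12141735e-03 -6.12054252e-05 -1.15380408e-04]
 [-5.44675942e-04 -2.84410097e-01  9.58702561e-01 -1.42004017e-01]
 [ 0.00000000e+00  0.00000000e+00  0.00000000e+00  1.00000000e+00]]
```

View pics/scene0.png

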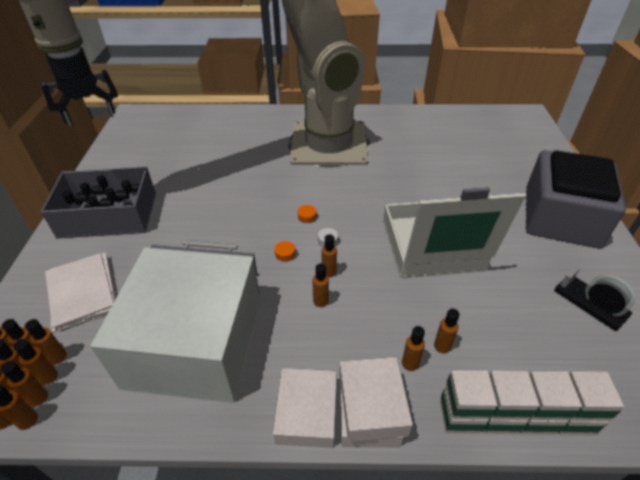

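View pics/side0.png

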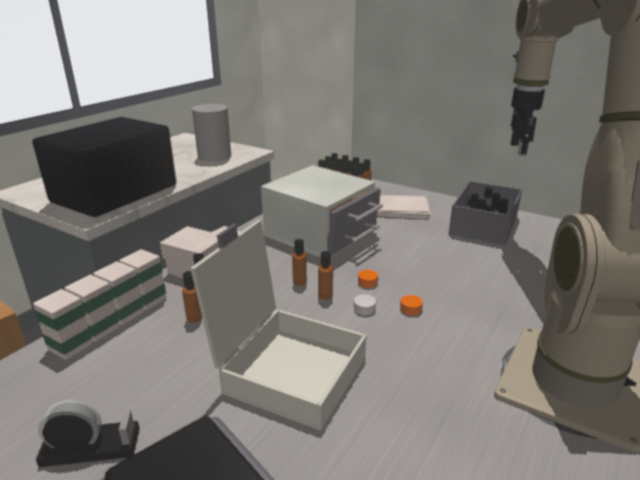

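The scene view shows one bare tin at (328,238). The look-alikes are orange tins at (307,213) and (285,250). The bottles near it are at (329,257) and (320,287). The cabinet is at (185,315), with its handles towards the robot, and the case is at (455,235). The side view agrees, with the tin at (365,305) and orange tins at (368,278) and (411,305).

```bash
cat > h.py <<'E'
from station import *
import numpy as np, cv2
from scipy.spatial.transform import Rotation as R
def cloud(d):
    f=240/np.tan(np.radians(d["fov_y"])/2); v,u=np.mgrid[:480,:640]; z=d["depth"]
    P=np.stack([(u-d["cx"])/f*z,(v-d["cy"])/f*z,z,np.ones_like(z)],-1)@np.asarray(d["world_from_camera"]).T
    P=P[...,:3]; P[z==0]=np.nan; return P
def wrist():
    s=read_state(); d=snapshot("wrist")
    T=np.eye(4);T[:3,:3]=R.from_rotvec(s["tool_rot"]).as_matrix();T[:3,3]=s["position"]
    d["W"]=T@d["hand_eye"]; return s,d
def wcloud(d):
    f=240/np.tan(np.radians(d["fov_y"])/2); v,u=np.mgrid[:480,:640]; z=d["depth"]
    a=u-d["cx"];b=v-d["cy"];r=np.hypot(a,b)+1e-9; t=np.tan(np.minimum(r/f,1.5))
    P=np.stack([a/r*t*z,b/r*t*z,z,np.ones_like(z)],-1)@d["W"].T
    P=P[...,:3]; P[z==0]=np.nan; return P
def rect(P,m):
    q=P[m][:,:2]; c,s,a=cv2.minAreaRect((q*1000).astype(np.float32)); return np.round(c,1),np.round(s,1),round(a,2),len(q)
def blobs(P,m,n=15):
    k,l,st,ce=cv2.connectedComponentsWithStats(m.astype(np.uint8))
    for i in range(1,k):
        if st[i,4]>=n:
            q=P[l==i]; print(np.round(ce[i]),st[i,4],"mean",np.round(np.nanmedian(q,0),4),"mid",np.round((np.nanpercentile(q,2,0)+np.nanpercentile(q,98,0))/2,4),"ext",np.round(np.nanpercentile(q,98,0)-np.nanpercentile(q,2,0),3))
E
python3 - <<'E'
from h import *
for n in("scene","side"):
    d=dict(np.load(n+"0.npz"));P=cloud(d);z=P[...,2];x=P[...,0];y=P[...,1]
    px=d["pixels"].astype(int);sat=px.max(-1)-px.min(-1)
    print(n,"bench z",np.nanmedian(z[(abs(z)<.02)]))
    print(" cab top",rect(P,(abs(z-.15)<.006)&(x>.4)&(x<.85)&(y>-.5)&(y<-.1)), np.nanmedian(z[(abs(z-.15)<.01)&(x>.4)&(x<.85)&(y>-.5)&(y<-.1)]))
    print(" rim",rect(P,(abs(z-.053)<.006)&(x>.3)&(x<.75)&(y>.08)&(y<.4)))
    print(" floor+",rect(P,(z>.02)&(z<.06)&(x>.3)&(x<.75)&(y>.08)&(y<.4)))
    lid=(z>.08)&(x>.4)&(x<.85)&(y>.1)&(y<.45)&(z<.35)
    print(" lid",np.nanpercentile(P[lid],[1,50,99],0).round(3).tolist())
    print(" low");blobs(P,(z>.012)&(z<.035)&(x>.25)&(x<.7)&(y>-.2)&(y<.12))
    print(" bott");blobs(P,(z>.035)&(z<.14)&(x>.3)&(x<.9)&(y>-.11)&(y<.4)&(sat>30),10)
    print(" handle");blobs(P,(z>.1)&(z<.125)&(x>.3)&(x<.6)&(y>-.45)&(y<-.05),10)
E
```

```text
scene bench z -0.0007060506251546084
 cab top (array([ 727.4, -269.2]), array([221.9, 228.1]), 84.01, 12887) 0.14913588476191125
 rim (array([534. , 259.5]), array([398. , 195.7]), 14.05, 466)
 floor+ (array([533.4, 260.2]), array([398.3, 200.1]), 14.49, 1725)
 lid [[0.544, 0.106, 0.083], [0.568, 0.257, 0.16], [0.849, 0.427, 0.272]]
 low
[306. 212.] 245 mean [ 0.3538 -0.0565  0.0227] mid [ 0.3503 -0.0563  0.0199] ext [0.046 0.045 0.012]
[327. 235.] 177 mean [ 0.4334 -0.0082  0.0227] mid [ 0.4359 -0.0021  0.0201] ext [0.042 0.046 0.012]
[284. 250.] 307 mean [ 0.4875 -0.1033  0.0227] mid [ 0.4838 -0.1039  0.0195] ext [0.046 0.045 0.013]
[331. 270.] 79 mean [0.5523 0.0059 0.0232] mid [0.5478 0.006  0.0236] ext [0.015 0.023 0.022]
[321. 300.] 107 mean [ 0.6349 -0.0156  0.0241] mid [ 0.6312 -0.0168  0.0237] ext [0.015 0.032 0.022]
[255. 312.] 90 mean [ 0.6647 -0.1519  0.0244] mid [ 0.6639 -0.1519  0.023 ] ext [0.069 0.007 0.021]
 bott
[329. 257.] 258 mean [0.5499 0.0009 0.069 ] mid [5.439e-01 1.000e-04 6.270e-02] ext [0.023 0.029 0.05 ]
[320. 287.] 294 mean [ 0.6331 -0.0175  0.0677] mid [
[... 996 characters left out ...]
1.] 126 mean [0.5265 0.0132 0.0233] mid [0.5325 0.0079 0.0235] ext [0.03  0.022 0.022]
[365. 302.] 297 mean [0.4312 0.0036 0.023 ] mid [ 4.329e-01 -4.000e-04  1.940e-02] ext [0.045 0.046 0.013]
[411. 303.] 307 mean [ 0.3445 -0.0495  0.023 ] mid [ 0.3455 -0.0543  0.0195] ext [0.045 0.046 0.014]
 bott
[299. 263.] 259 mean [ 0.6109 -0.0059  0.0621] mid [ 0.6149 -0.0123  0.058 ] ext [0.028 0.026 0.044]
[325. 276.] 277 mean [0.5278 0.0122 0.0629] mid [0.5319 0.0072 0.0595] ext [0.028 0.024 0.046]
[190. 299.] 280 mean [0.7194 0.2362 0.0613] mid [0.724  0.2327 0.0579] ext [0.027 0.02  0.044]
 handle
[364. 209.] 465 mean [ 0.5854 -0.2631  0.1145] mid [ 0.574  -0.2736  0.1127] ext [0.05  0.166 0.024]
```

```bash
python3 - <<'E'
from h import *
def line(q):
    c=q.mean(0);u,s,v=np.linalg.svd(q-c,full_matrices=False);return np.round(c,4),np.round(v[0],4),np.round(s/np.sqrt(len(q)),4)
for n in("scene","side"):
    d=dict(np.load(n+"0.npz"));P=cloud(d);z=P[...,2];x=P[...,0];y=P[...,1]
    print(n)
    hm=(z>.107)&(z<.125)&(x>.53)&(x<.6)&(y>-.33)&(y<-.19); print(" handle",line(P[hm]))
    c=np.percentile(P[hm],[2,98],0);print(c.round(4).tolist())
    m=(z>.02)&(z<.06)&(x>.3)&(x<.68)&(y>.08)&(y<.355)
    print(" case",rect(P,m), np.nanpercentile(P[m],[1,99],0).round(3).tolist())
    m=(z>.045)&(z<.062)&(x>.3)&(x<.68)&(y>.08)&(y<.355)
    k,l,st,ce=cv2.connectedComponentsWithStats(m.astype(np.uint8));i=1+np.argmax(st[1:,4]);print(" rim",rect(P,l==i))
    m=(z>.08)&(z<.24)&(x>.5)&(x<.66)&(y>.1)&(y<.37)
    q=P[m];ce=np.median(q,0);nv=np.linalg.svd(q-ce,full_matrices=False)[2][2];print(" lid plane",ce.round(4),nv.round(4),np.std((q-ce)@nv).round(4), np.percentile(q,[1,99],0).round(3).tolist())
    m=(z>.255)&(z<.4)&(x>.45)&(x<.66)&(y>.18)&(y<.34);print(" tab",np.nanpercentile(P[m],[2,50,98],0).round(4).tolist())
    m=(abs(z-.0055)<.004)&(x>.4)&(x<.6)&(y>.15)&(y<.33)
    print(" casefloor",np.nanmedian(z[(z>.003)&m]))
    m=(z>.03)&(z<.14)&(x>.55)&(x<.72)&(y>-.45)&(y<-.1)&False
E
```

```text
scene
 handle (array([ 0.5625, -0.2503,  0.1143]), array([ 0.1018,  0.9948, -0.001 ]), array([0.0351, 0.0038, 0.0023]))
[[0.5531, -0.307, 0.1086], [0.5753, -0.1937, 0.1183]]
 case (array([447.5, 246.8]), array([209.2, 195.2]), 6.81, 1465) [[0.352, 0.141, 0.02], [0.557, 0.352, 0.059]]
 rim (array([447.8, 246.2]), array([209.6, 194.2]), 6.88, 523)
 lid plane [0.5629 0.2616 0.169 ] [ 0.9866  0.1146 -0.1162] 0.0011 [[0.544, 0.165, 0.082], [0.58, 0.362, 0.239]]
 tab [[0.5674, 0.2414, 0.2558], [0.5733, 0.2647, 0.2672], [0.5778, 0.2892, 0.274]]
 casefloor 0.005287939240986361
side
 handle (array([ 0.5769, -0.2531,  0.1154]), array([-0.0414, -0.9991,  0.0047]), array([0.0392, 0.0175, 0.0042]))
[[0.5483, -0.3247, 0.1077], [0.5988, -0.193, 0.1245]]
 case (array([443.2, 251.3]), array([201.1, 207. ]), 6.7, 4523) [[0.334, 0.145, 0.02], [0.547, 0.354, 0.059]]
 rim (array([443.5, 251. ]), array([200.8, 206.5]), 6.61, 1988)
 lid plane [0.5517 0.2812 0.1646] [-0.9866 -0.1111  0.1195] 0.0012 [[0.534, 0.167, 0.082], [0.571, 0.365, 0.238]]
 tab [[0.5615, 0.2419, 0.2558], [0.566, 0.2694, 0.2661], [0.5721, 0.2913, 0.2736]]
 casefloor 0.005559921108836963
```

```bash
python3 - <<'E'
import station
print([k for k in dir(station) if not k.startswith('_')], getattr(station,'tcp_to_grasp',None))
from h import *
for n in("scene","side"):
    d=dict(np.load(n+"0.npz"));P=cloud(d);z=P[...,2];x=P[...,0];y=P[...,1]
    print(n);blobs(P,(z>.014)&(z<.03)&(x>.1)&(x<1.1)&(abs(y)<.75),60)
d=dict(np.load("scene0.npz"));e=dict(np.load("side0.npz"))
a=cv2.resize(d["pixels"][195:315,250:370],(480,480),interpolation=cv2.INTER_CUBIC)
cv2.imwrite("pics/crop1.png",a[:,:,::-1])
E
```

```text
['MotionError', 'close_job', 'read_state', 'snapshot', 'tcp_to_grasp'] 0.0187
scene
[559. 231.] 502 mean [0.4308 0.5531 0.0217] mid [0.3563 0.5691 0.0219] ext [0.206 0.159 0.015]
[107. 225.] 536 mean [ 0.4178 -0.5446  0.0222] mid [ 0.351  -0.5685  0.022 ] ext [0.162 0.211 0.015]
[306. 212.] 239 mean [ 0.3535 -0.0565  0.0228] mid [ 0.3503 -0.0564  0.0206] ext [0.046 0.045 0.011]
[403. 214.] 123 mean [0.3573 0.1912 0.0223] mid [0.3568 0.1902 0.0221] ext [0.01  0.064 0.015]
[432. 263.] 517 mean [0.5378 0.2312 0.0221] mid [0.4666 0.2487 0.022 ] ext [0.171 0.213 0.015]
[326. 234.] 173 mean [ 0.4333 -0.0082  0.0228] mid [ 0.4358 -0.0021  0.0207] ext [0.042 0.046 0.011]
[284. 249.] 295 mean [ 0.4866 -0.1036  0.0228] mid [ 0.4837 -0.104   0.0208] ext [0.046 0.045 0.01 ]
[ 79. 290.] 3655 mean [ 0.6088 -0.5431  0.021 ] mid [ 0.6033 -0.5451  0.0199] ext [0.176 0.153 0.008]
[591. 302.] 1037 mean [0.6311 0.5486 0.0195] mid [0.6283 0.5578 0.0215] ext [0.115 0.112 0.014]
[320. 300.] 74 mean [ 0.635  -0.0177  0.0223] mid [ 0.6311 -0.0168  0.022 ] ext [0.015 0.032 0.015]
[197. 377.] 673 mean [ 0.8349
[... 1727 characters left out ...]
 ] ext [0.054 0.25  0.015]
[325. 291.] 80 mean [0.5273 0.0132 0.0213] mid [0.5324 0.0087 0.0212] ext [0.029 0.021 0.014]
[365. 302.] 285 mean [0.4317 0.003  0.0231] mid [ 0.4329 -0.0005  0.0205] ext [0.045 0.046 0.011]
[411. 302.] 291 mean [ 0.3445 -0.0515  0.0231] mid [ 0.3455 -0.0543  0.0208] ext [0.045 0.045 0.011]
[193. 314.] 102 mean [0.7174 0.2366 0.0217] mid [0.7235 0.2312 0.0219] ext [0.028 0.023 0.016]
[293. 340.] 810 mean [0.5125 0.1632 0.0224] mid [0.4627 0.2338 0.0221] ext [0.164 0.174 0.015]
[292. 397.] 999 mean [0.383  0.3452 0.0219] mid [0.4277 0.2598 0.022 ] ext [0.187 0.203 0.015]
[ 91. 445.] 1905 mean [0.6052 0.5624 0.0192] mid [0.6084 0.5624 0.0216] ext [0.106 0.113 0.014]
```

View pics/crop1.png

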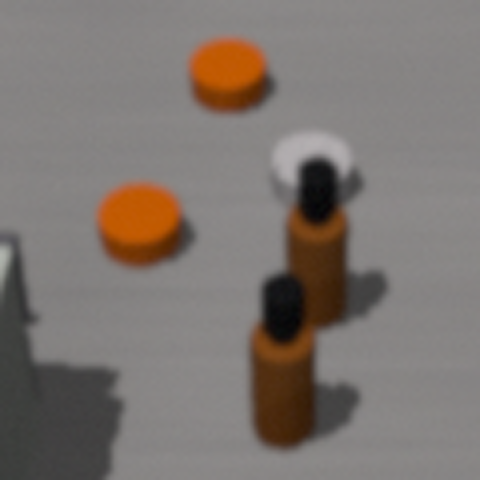

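The crop shows the bare tin at scene (327,235), partly behind a bottle cap, and two orange look-alikes. So there is one tin, at about (0.434, -0.001) with its top at 0.023. Next I go above the drawer handle.

Call:
drive_tool(steps=[[[0,0,-8.2,0,0,0,2.6],[0,0,-8.2,0,0,0,2.6],[0,0,-8.2,0,0,0,2.6],[0,0,-8.2,0,0,0,2.6],[0,0,-8.2,0,0,0,2.6],[0,0,-8.2,0,0,0,2.6],[0,0,-8.2,0,0,0,2.6],[0,0,0,2.8,2.1,0,2.6],[0,0,0,2.8,2.1,0,2.6],[0,0,0,2.8,2.1,0,2.6],[0,0,0,2.8,2.1,0,2.6],[0,0,0,2.8,2.1,0,2.6],[0,0,0,2.8,2.1,0,2.6],[0,0,0,2.8,2.1,0,2.6],[0,0,0,2.8,2.1,0,2.6],[0,0,0,2.8,2.1,0,2.6],[0,0,0,2.8,2.1,0,2.6],[0,0,0,2.8,2.1,0,2.6],[0,0,0,2.8,2.1,0,2.6]]])

```text
time_s: 2.05
position: [0.5657, -0.2513, 0.2311]
tool_rot: [-2.337, -2.099, 0.0]
contact_force: [0.6, -0.5, -0.3]
grip_width: 0.303
grasp_force: 0.0
```

```bash
cat >> h.py <<'E'
def go(p,a=None):
    """print turn (tool z, deg) to yaw a and then the shift in tool axes, cm, to TCP p"""
    s=read_state();M=R.from_rotvec(s["tool_rot"]).as_matrix();c=np.degrees(np.arctan2(M[1,0],M[0,0]))
    b=c if a is None else a; A=np.radians(b);N=np.array([[np.cos(A),np.sin(A),0],[np.sin(A),-np.cos(A),0],[0,0,-1]]).T
    print("t",round(s["time_s"],2),"pos",s["position"].round(4),"yaw",c.round(2),"tilt",(M[:2,2]).round(4),"w",round(s["grip_width"],3),"F",s["contact_force"].round(1),"| turn",round(c-b,1),"shift",((np.array(p)-s["position"])@N.T.T*100).round(2) if 0 else (N.T@(np.array(p)-s["position"])*100).round(2))
E
python3 - <<'E'
from h import *
go([.563,-.2515,.0913],84)
s,d=wrist();np.savez("w1.npz",**d);cv2.imwrite("pics/w1.png",d["pixels"][:,:,::-1])
P=wcloud(d);z=P[...,2];x=P[...,0];y=P[...,1]
m=(z>.1)&(z<.125)&(x>.53)&(x<.59)&(y>-.33)&(y<-.19);blobs(P,m,20)
q=P[m];c=q.mean(0);print(c,np.linalg.svd(q-c,full_matrices=False)[2][0])
E
```

```text
t 2.05 pos [ 0.5657 -0.2513  0.2311] yaw 83.85 tilt [-0.0004  0.    ] w 0.303 F [ 0.6 -0.5 -0.3] | turn -0.2 shift [-0.04 -0.26 13.98]
[316. 223.] 3041 mean [ 0.5601 -0.2468  0.1156] mid [ 0.5676 -0.251   0.1149] ext [0.037 0.11  0.006]
[357. 268.] 73 mean [ 0.5892 -0.2865  0.1136] mid [ 0.589  -0.2877  0.1134] ext [0.002 0.02  0.021]
[ 0.56264168 -0.25007701  0.11537781] [0.07713632 0.99701885 0.00184271]
```

View pics/w1.png

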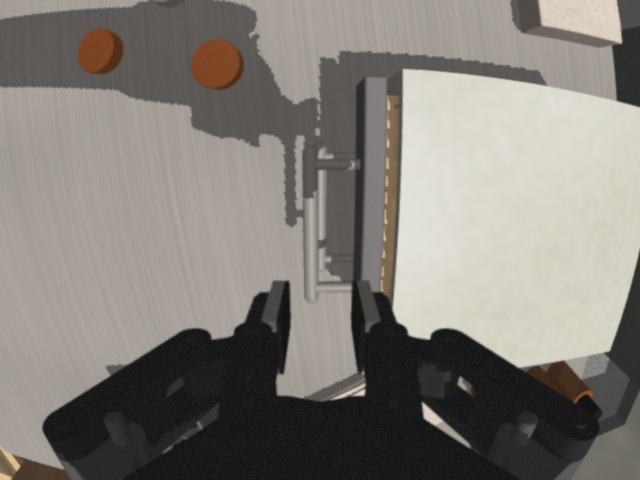

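The wrist picture shows the upper bar handle at columns 305–318, rows 150–300, just left of the finger centre line, with the grey drawer front at column 372. The bar is at about x 0.560.

Call:
drive_tool(steps=[[[0,0,0,0,-0.5,2,2.6],[0,0,0,0,0,3,2.6],[0,0,0,0,0,3,2.6],[0,0,0,0,0,3,2.6],[0,0,0,0,0,2,2.6],[0,0,0,0,0,1,2.6],[0,0,0,0,0,0,2.6],[0,0,0,0,0,0,0.5],[0,0,0,0,0,0,0.5],[0,0,0,0,0,0,0.5],[0,0,0,0,0,0,0.5],[0,0,0,0,0,0,0.5]]])

```text
time_s: 3.3
position: [0.5611, -0.2522, 0.0929]
tool_rot: [2.335, 2.098, 0.002]
contact_force: [-0.7, 1.1, 9.8]
grip_width: 0.107
grasp_force: 58.5
```

Call:
drive_tool(steps=[[[0,0,0,0,-0.4,0,0.5],[0,0,0,0,-0.8,0,0.5],[0,0,0,0,-1,0,0.5],[0,0,0,0,-1,0,0.5],[0,0,0,0,-1,0,0.5],[0,0,0,0,-1,0,0.5],[0,0,0,0,-1,0,0.5],[0,0,0,0,-1,0,0.5],[0,0,0,0,-1,0,0.5],[0,0,0,0,-1,0,0.5],[0,0,0,0,-1,0,0.5],[0,0,0,0,-1,0,0.5],[0,0,0,0,-1,0,0.5],[0,0,0,0,-1,0,0.5],[0,0,0,0,-1,0,0.5],[0,0,0,0,-1,0,0.5],[0,0,0,0,-0.7,0,0.5],[0,0,0,0,-0.3,0,0.5],[0,0,0,0,0,0,0.5]]])

```text
time_s: 5.2
position: [0.4003, -0.2352, 0.0928]
tool_rot: [2.334, 2.097, 0.002]
contact_force: [1.1, 0.4, 9.5]
grip_width: 0.108
grasp_force: 59.6
```

Call:
drive_tool(steps=[[[0,0,0,0,0,0,2.6],[0,0,0,0,0,0,2.6],[0,0,0,0,0,0,2.6],[0,0,0,0,0,-3,2.6],[0,0,0,0,0,-3,2.6],[0,0,0,0,0,-3,2.6],[0,0,0,0,0,-3,5],[0,0,0,0,0,-3,7],[0,0,0,0,0,-3,7],[0,0,0,-0.5,3,0,7],[0,0,0,-0.5,3,0,7],[0,0,0,-0.5,3,0,7],[0,0,0,-0.5,3,0,7],[0,0,0,0,1,0,7],[0,0,0,0,0,0,7],[0,0,0,0,0,0,7]]])

```text
time_s: 6.8
position: [0.5253, -0.2681, 0.271]
tool_rot: [-2.336, -2.099, 0.001]
contact_force: [0.3, 0.4, -1.4]
grip_width: 0.82
grasp_force: 0.0
```

```bash
cat > look.py <<'E'
from h import *
import sys
s,d=wrist();n=sys.argv[1];cv2.imwrite(f"pics/{n}.png",d["pixels"][:,:,::-1])
W=wcloud(d);e=snapshot("scene");S=cloud(e);f=snapshot("side");D=cloud(f)
np.savez(n+".npz",W=W,S=S,D=D,wp=d["pixels"],sp=e["pixels"],dp=f["pixels"])
go(s["position"])
for nm,P in(("wrist",W),("scene",S),("side",D)):
    z=P[...,2];x=P[...,0];y=P[...,1];print(nm,"jar tops")
    blobs(P,(z>.118)&(z<.1275)&(x>.43)&(x<.62)&(y>-.335)&(y<-.16),25)
    print(" tin");blobs(P,(z>.018)&(z<.03)&(x>.3)&(x<.52)&(y>-.13)&(y<.1),40)
E
python3 look.py a
```

```text
t 6.95 pos [ 0.5252 -0.2685  0.2717] yaw 83.83 tilt [ 0.     -0.0008] w 0.818 F [-0.1  1.1 -0.4] | turn 0.0 shift [0.04 0.01 0.07]
wrist jar tops
[382.  79.] 518 mean [ 0.5864 -0.1638  0.1264] mid [ 0.5779 -0.1647  0.1229] ext [0.081 0.009 0.009]
[239. 209.] 1574 mean [ 0.4584 -0.2555  0.1263] mid [ 0.4665 -0.2502  0.1229] ext [0.041 0.169 0.009]
[319. 193.] 2103 mean [ 0.526  -0.2491  0.1244] mid [ 0.5259 -0.2492  0.124 ] ext [0.037 0.037 0.004]
[315. 256.] 1874 mean [ 0.5163 -0.3011  0.1244] mid [ 0.5163 -0.3016  0.1232] ext [0.037 0.037 0.005]
 tin
[143.  33.] 1266 mean [ 0.3489 -0.0585  0.0233] mid [ 0.3481 -0.0581  0.0223] ext [0.045 0.045 0.005]
[261.  48.] 1646 mean [ 0.4806 -0.106   0.0233] mid [ 0.4807 -0.1058  0.0231] ext [0.044 0.044 0.004]
scene jar tops
[214. 210.] 364 mean [ 0.4587 -0.257   0.1245] mid [ 0.4688 -0.2499  0.1228] ext [0.042 0.168 0.009]
[189. 228.] 229 mean [ 0.5207 -0.3007  0.1237] mid [ 0.5189 -0.301   0.1226] ext [0.038 0.037 0.007]
[212. 231.] 238 mean [ 0.531  -0.2481  0.1239] mid [ 0.5286 -0.2481  0.1226] ext [0.039 0.037 0.008]
 tin
[306. 212.] 215
[... 317 characters left out ...]
 mean [ 0.5186 -0.2688  0.1243] mid [ 0.5191 -0.2738  0.1226] ext [0.046 0.091 0.009]
[412. 205.] 34 mean [ 0.4743 -0.3318  0.1234] mid [ 0.4765 -0.331   0.1233] ext [0.035 0.006 0.008]
[409. 221.] 101 mean [ 0.4385 -0.2336  0.1226] mid [ 0.4387 -0.2386  0.1229] ext [0.016 0.154 0.009]
[335. 216.] 27 mean [ 0.6102 -0.1623  0.1243] mid [ 0.6079 -0.1651  0.1228] ext [0.023 0.009 0.009]
 tin
[368. 275.] 209 mean [ 0.4779 -0.0998  0.0232] mid [ 0.4792 -0.1031  0.0223] ext [0.046 0.045 0.007]
[365. 301.] 256 mean [0.4327 0.0011 0.0232] mid [ 4.337e-01 -4.000e-04  2.220e-02] ext [0.044 0.045 0.007]
[411. 302.] 262 mean [ 0.345  -0.0524  0.0234] mid [ 0.3453 -0.0545  0.0222] ext [0.045 0.045 0.008]
```

View pics/a.png

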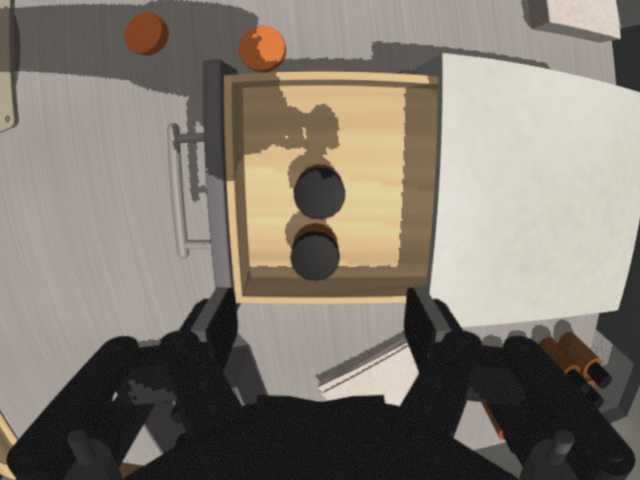

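The view shows two jars in the open drawer, with black caps at (319,193) and (315,256), and no third. The tin still sits near (0.434,-0.001). Both cap heights are about 0.124, as expected. I grasp jar A first, the one at (0.527,-0.249).

Call:
drive_tool(steps=[[[0,0,0,1,0,3,5.6],[0,0,0,1,0,3,5.6],[0,0,0,0,0,3,5.6],[0,0,0,0,0,3,5.6],[0,0,0,0,0,3,5.6],[0,0,0,0,0,2,5.6],[0,0,0,0,0,1.5,5.6],[0,0,0,0,0,0,5.6],[0,0,0,0,0,0,3.5],[0,0,0,0,0,0,3.5],[0,0,0,0,0,0,3.5],[0,0,0,0,0,0,3.5],[0,0,0,0,0,-1,3.5],[0,0,0,0,0,-3,3.5],[0,0,0,0,0,-4,3.5],[0,0,0,0,0,-4,3.5],[0,0,0,0,0,0,3.5]]])

```text
time_s: 8.65
position: [0.5308, -0.2492, 0.213]
tool_rot: [2.331, 2.094, 0.006]
contact_force: [0.9, 0.6, -0.7]
grip_width: 0.476
grasp_force: 60.7
```

```bash
python3 - <<'E'
from h import *
go([.4088,.3001,.205],96.7)
E
```

```text
t 8.65 pos [ 0.5308 -0.2492  0.213 ] yaw 83.87 tilt [ 0.0085 -0.0041] w 0.476 F [ 0.9  0.6 -0.7] | turn -12.8 shift [55.97 -5.71  0.8 ]
```

Call:
drive_tool(steps=[[[0,0,-6.4,0,0,0,3.5],[0,0,-6.4,0,0,0,3.5],[0,0,0,3.5,-0.35,0,3.5],[0,0,0,3.5,-0.35,0,3.5],[0,0,0,3.5,-0.35,0,3.5],[0,0,0,3.5,-0.35,0,3.5],[0,0,0,3.5,-0.35,0,3.5],[0,0,0,3.5,-0.35,0,3.5],[0,0,0,3.5,-0.35,0,3.5],[0,0,0,3.5,-0.35,0,3.5],[0,0,0,3.5,-0.35,0,3.5],[0,0,0,3.5,-0.35,0,3.5],[0,0,0,3.5,-0.35,0,3.5],[0,0,0,3.5,-0.35,0,3.5],[0,0,0,3.5,-0.35,0,3.5],[0,0,0,3.5,-0.35,0,3.5],[0,0,0,3.5,-0.35,0,3.5],[0,0,0,3.5,-0.35,0,3.5],[0,0,0,0,0,0,3.5],[0,0,0,0,0,0,3.5]]])

```text
time_s: 10.65
position: [0.407, 0.3018, 0.2061]
tool_rot: [-2.086, -2.349, 0.001]
contact_force: [-0.1, -0.4, -1.0]
grip_width: 0.479
grasp_force: 60.8
```

```bash
python3 - <<'E'
from h import *
go([.4088,.3001,.010],96.7)
E
```

```text
t 10.65 pos [0.407  0.3018 0.2061] yaw 96.78 tilt [-0.0006 -0.0002] w 0.479 F [-0.1 -0.4 -1. ] | turn 0.1 shift [-0.19  0.16 19.61]
```

Call:
drive_tool(steps=[[[0,0,0,-0.2,0.15,4,3.5],[0,0,0,0,0,4,3.5],[0,0,0,0,0,4,3.5],[0,0,0,0,0,4,3.5],[0,0,0,0,0,2,3.5],[0,0,0,0,0,1,3.5],[0,0,0,0,0,0.6,3.5],[0,0,0,0,0,0,3.5],[0,0,0,0,0,0,5.6],[0,0,0,0,0,0,5.6],[0,0,0,0,0,0,5.6],[0,0,0,0,0,-1,5.6],[0,0,0,0,0,-3,5.6],[0,0,0,0,0,-4,5.6],[0,0,0,0,0,-4,5.6],[0,0,0,0,0,-4,5.6],[0,0,0,0,0,-3,5.6],[0,0,0,0,0,0,5.6]]])

```text
time_s: 12.45
position: [0.4107, 0.3012, 0.2052]
tool_rot: [2.086, 2.345, 0.01]
contact_force: [-0.5, 0.1, -0.4]
grip_width: 0.658
grasp_force: 0.0
```

```bash
cat > look2.py <<'E'
from h import *
e=snapshot("scene");f=snapshot("side")
for nm,d in(("scene",e),("side",f)):
    P=cloud(d);z=P[...,2];x=P[...,0];y=P[...,1];print(nm,"drawer jars")
    blobs(P,(z>.115)&(z<.1275)&(x>.47)&(x<.6)&(y>-.325)&(y<-.175),25)
    print(" tin");blobs(P,(z>.018)&(z<.03)&(x>.3)&(x<.52)&(y>-.13)&(y<.1),40)
    print(" case");px=d["pixels"].astype(int);blobs(P,(z>.022)&(z<.052)&(x>.36)&(x<.53)&(y>.16)&(y<.335)&(px.max(-1)<120),15)
cv2.imwrite("pics/side_now.png",f["pixels"][:,:,::-1])
E
python3 look2.py; python3 - <<'E'
from h import *
go([.5175,-.3013,.15],83.9)
E
```

```text
scene drawer jars
[189. 229.] 255 mean [ 0.523  -0.3003  0.1234] mid [ 0.5197 -0.3008  0.1208] ext [0.039 0.038 0.01 ]
 tin
[306. 212.] 214 mean [ 0.3516 -0.0568  0.0227] mid [ 0.3502 -0.0562  0.0227] ext [0.046 0.044 0.007]
[327. 234.] 162 mean [ 0.4323 -0.0058  0.0231] mid [ 0.4358 -0.0021  0.0224] ext [0.041 0.046 0.007]
[284. 249.] 277 mean [ 0.4849 -0.1036  0.0231] mid [ 0.4839 -0.1037  0.0221] ext [0.045 0.045 0.007]
 case
[394. 212.] 18 mean [0.3613 0.1642 0.0313] mid [0.3614 0.1658 0.0328] ext [0.003 0.01  0.02 ]
side drawer jars
[392. 206.] 125 mean [ 0.5137 -0.2948  0.1236] mid [ 0.5151 -0.2991  0.1215] ext [0.039 0.037 0.01 ]
 tin
[368. 275.] 207 mean [ 0.4777 -0.1006  0.0233] mid [ 0.4785 -0.1022  0.0227] ext [0.046 0.045 0.007]
[365. 301.] 252 mean [0.433  0.0013 0.0236] mid [ 0.4337 -0.001   0.0224] ext [0.044 0.045 0.007]
[411. 302.] 260 mean [ 0.3451 -0.0531  0.0232] mid [ 0.3457 -0.0558  0.0223] ext [0.045 0.046 0.008]
 case
[236. 362.] 148 mean [0.5279 0.3168 0.039 ] mid [0.5278 0.3148 0.0373] ext [0.004 0.039 0.029]
[296. 381.] 475 mean [0.4055 0.3048 0.0445] mid [0.4082 0.3002 0.0362] ext [0.037 0.037 0.023]
t 12.55 pos [0.4095 0.2996 0.2012] yaw 96.66 tilt [0.0018 0.0002] w 0.654 F [-0.4  0.1 -0.8] | turn 12.8 shift [-58.6   17.12   5.12]
```

Jar A stands in the case at (0.408,0.300). Next is jar B, whose position hasn't changed.

Call:
drive_tool(steps=[[[0,0,6.4,0,0,0,5.6],[0,0,6.4,0,0,0,5.6],[0,0,0,-3.45,1,0,5.6],[0,0,0,-3.45,1,0,5.6],[0,0,0,-3.45,1,0,5.6],[0,0,0,-3.45,1,0,5.6],[0,0,0,-3.45,1,0,5.6],[0,0,0,-3.45,1,0,5.6],[0,0,0,-3.45,1,0,5.6],[0,0,0,-3.45,1,0,5.6],[0,0,0,-3.45,1,0,5.6],[0,0,0,-3.45,1,0,5.6],[0,0,0,-3.45,1,0,5.6],[0,0,0,-3.45,1,0,5.6],[0,0,0,-3.45,1,0,5.6],[0,0,0,-3.45,1,0,5.6],[0,0,0,-3.45,1,0,5.6],[0,0,0,-3.45,1,0,5.6],[0,0,0,-3.4,1,0,5.6],[0,0,0,0,0,0,5.6]]])

```text
time_s: 14.55
position: [0.514, -0.3064, 0.1981]
tool_rot: [-2.342, -2.091, 0.003]
contact_force: [-0.7, 0.3, -0.3]
grip_width: 0.658
grasp_force: 0.0
```

```bash
python3 look.py b | sed -n 1,6p;  python3 - <<'E'
from h import *
go([.5175,-.3005,.0865])
E
```

```text
t 14.7 pos [ 0.5154 -0.3003  0.1991] yaw 83.9 tilt [-0.0016  0.0017] w 0.66 F [ 0.7 -0.1 -0.1] | turn 0.0 shift [-0.62 -0.08  0.11]
wrist jar tops
[408.   4.] 915 mean [ 0.5847 -0.1648  0.1243] mid [ 0.577  -0.1649  0.1228] ext [0.083 0.009 0.009]
[215. 151.] 2584 mean [ 0.4577 -0.2396  0.1265] mid [ 0.457 -0.246  0.123] ext [0.021 0.165 0.009]
[325. 237.] 3457 mean [ 0.5167 -0.3013  0.1244] mid [ 0.5166 -0.3018  0.1237] ext [0.037 0.037 0.004]
[274. 290.] 305 mean [ 0.4793 -0.3336  0.1233] mid [ 0.4809 -0.3335  0.1229] ext [0.028 0.003 0.009]
t 14.7 pos [ 0.5154 -0.3003  0.1991] yaw 83.9 tilt [-0.0016  0.0017] w 0.66 F [ 0.7 -0.1 -0.1] | turn 0.0 shift [1.000e-02 2.100e-01 1.126e+01]
```

Call:
drive_tool(steps=[[[0,0,0,-0.1,0.2,3,5.6],[0,0,0,0,0,3,5.6],[0,0,0,0,0,2.5,5.6],[0,0,0,0,0,1.7,5.6],[0,0,0,0,0,1,5.6],[0,0,0,0,0,0,5.6],[0,0,0,0,0,0,3.5],[0,0,0,0,0,0,3.5],[0,0,0,0,0,0,3.5],[0,0,0,0,0,0,3.5],[0,0,0,0,0,-1,3.5],[0,0,0,0,0,-3,3.5],[0,0,0,0,0,-4,3.5],[0,0,0,0,0,-4,3.5],[0,0,0,0,0,0,3.5],[0,0,0,0,0,0,3.5]]])

```text
time_s: 16.3
position: [0.5178, -0.3028, 0.2094]
tool_rot: [2.336, 2.098, 0.0]
contact_force: [-0.7, -0.4, -2.2]
grip_width: 0.477
grasp_force: 60.8
```

```bash
python3 - <<'E'
from h import *
go([.4152,.2455,.205],96.7)
E
```

```text
t 16.3 pos [ 0.5178 -0.3028  0.2094] yaw 83.85 tilt [ 0.0015 -0.0012] w 0.477 F [-0.7 -0.4 -2.2] | turn -12.9 shift [55.66 -3.79  0.44]
```

Call:
drive_tool(steps=[[[0,0,-6.4,0,0,0,3.5],[0,0,-6.4,0,0,0,3.5],[0,0,0,3.5,-0.25,0,3.5],[0,0,0,3.5,-0.25,0,3.5],[0,0,0,3.5,-0.25,0,3.5],[0,0,0,3.5,-0.25,0,3.5],[0,0,0,3.5,-0.25,0,3.5],[0,0,0,3.5,-0.25,0,3.5],[0,0,0,3.5,-0.25,0,3.5],[0,0,0,3.5,-0.25,0,3.5],[0,0,0,3.5,-0.25,0,3.5],[0,0,0,3.5,-0.25,0,3.5],[0,0,0,3.5,-0.25,0,3.5],[0,0,0,3.5,-0.25,0,3.5],[0,0,0,3.5,-0.2,0,3.5],[0,0,0,3.5,-0.2,0,3.5],[0,0,0,3.5,-0.2,0,3.5],[0,0,0,3.1,-0.2,0,3.5],[0,0,0,0,0,0,3.5],[0,0,0,0,0,0,3.5]]])

```text
time_s: 18.3
position: [0.4145, 0.2452, 0.2072]
tool_rot: [-2.086, -2.347, 0.003]
contact_force: [-0.2, -2.3, -1.6]
grip_width: 0.48
grasp_force: 60.9
```

```bash
python3 - <<'E'
from h import *
go([.4152,.2455,.010],96.7)
E
```

```text
t 18.3 pos [0.4145 0.2452 0.2072] yaw 96.75 tilt [-0.0022 -0.0007] w 0.48 F [-0.2 -2.3 -1.6] | turn 0.0 shift [ 0.02  0.07 19.72]
```

Call:
drive_tool(steps=[[[0,0,0,0,0.1,4,3.5],[0,0,0,0,0,4,3.5],[0,0,0,0,0,4,3.5],[0,0,0,0,0,4,3.5],[0,0,0,0,0,2,3.5],[0,0,0,0,0,1,3.5],[0,0,0,0,0,0.7,3.5],[0,0,0,0,0,0,3.5],[0,0,0,0,0,0,5.6],[0,0,0,0,0,0,5.6],[0,0,0,0,0,0,5.6],[0,0,0,0,0,-1,5.6],[0,0,0,0,0,-3,5.6],[0,0,0,0,0,-4,5.6],[0,0,0,0,0,-4,5.6],[0,0,0,0,0,-4,6.2],[0,0,0,0,0,-3,6.2],[0,0,0,0,0,0,6.2]]])

```text
time_s: 20.1
position: [0.4179, 0.2469, 0.206]
tool_rot: [2.086, 2.344, 0.009]
contact_force: [0.8, 1.3, -1.3]
grip_width: 0.727
grasp_force: 0.0
```

```bash
python3 look2.py; python3 - <<'E'
from h import *
go([.434,-.0015,.15],96.7)
E
```

```text
scene drawer jars
 tin
[306. 211.] 213 mean [ 0.3512 -0.0569  0.0228] mid [ 0.3494 -0.056   0.0224] ext [0.046 0.044 0.007]
[327. 234.] 161 mean [ 0.4318 -0.0058  0.0229] mid [ 0.4346 -0.0024  0.0231] ext [0.041 0.045 0.007]
[284. 249.] 276 mean [ 0.4858 -0.1037  0.0229] mid [ 0.4834 -0.104   0.0224] ext [0.045 0.044 0.007]
 case
[395. 211.] 17 mean [0.3611 0.1688 0.0336] mid [0.3616 0.1677 0.0344] ext [0.003 0.008 0.024]
side drawer jars
 tin
[368. 276.] 212 mean [ 0.4777 -0.0998  0.0232] mid [ 0.4786 -0.1015  0.0224] ext [0.046 0.045 0.007]
[365. 301.] 257 mean [0.4324 0.0012 0.0232] mid [ 0.4333 -0.0009  0.0224] ext [0.044 0.046 0.007]
[411. 302.] 256 mean [ 0.3453 -0.0526  0.0235] mid [ 0.3459 -0.0544  0.0225] ext [0.044 0.047 0.007]
 case
[302. 373.] 944 mean [0.4078 0.2867 0.0444] mid [0.4106 0.2749 0.0358] ext [0.041 0.087 0.023]
[236. 362.] 142 mean [0.5278 0.318  0.0376] mid [0.5277 0.3153 0.0367] ext [0.004 0.037 0.029]
t 20.2 pos [0.4166 0.2454 0.2021] yaw 96.65 tilt [ 0.0019 -0.0001] w 0.729 F [ 0.5 -1.1 -1.6] | turn -0.0 shift [-24.73  -1.15   5.21]
```

Call:
drive_tool(steps=[[[0,0,0,-3,-0.15,0,6.2],[0,0,0,-3.5,-0.15,0,6.2],[0,0,0,-3.5,-0.15,0,6.2],[0,0,0,-3.5,-0.15,0,6.2],[0,0,0,-3.5,-0.15,1,6.2],[0,0,0,-3.5,-0.15,2,6.2],[0,0,0,-3,-0.15,2,6.2],[0,0,0,-1.2,-0.1,0,6.2],[0,0,0,0,0,0,6.2],[0,0,0,0,0,0,6.2]]])

```text
time_s: 21.2
position: [0.4338, 0.0, 0.1518]
tool_rot: [2.087, 2.348, 0.001]
contact_force: [0.3, 0.8, 0.1]
grip_width: 0.722
grasp_force: 0.0
```

```bash
python3 look.py c|sed -n '1p;/tin/,$p'|head -8; python3 - <<'E'
from h import *
go([.434,-.0015,.004],96.7)
E
```

```text
t 21.35 pos [4.340e-01 1.000e-04 1.519e-01] yaw 96.79 tilt [ 0.0011 -0.0001] w 0.726 F [0.5 0.4 0.6] | turn 0.0 shift [-0.01 -0.02  0.01]
 tin
[321. 225.] 3232 mean [ 0.4344 -0.0021  0.0234] mid [ 0.4344 -0.0026  0.0232] ext [0.044 0.044 0.003]
[429. 235.] 94 mean [0.5187 0.0008 0.0245] mid [ 5.189e-01 -4.000e-04  2.410e-02] ext [0.002 0.015 0.012]
[207. 274.] 2295 mean [ 0.3459 -0.0529  0.0235] mid [ 0.3471 -0.055   0.0222] ext [0.045 0.043 0.005]
[359. 342.] 2177 mean [ 0.4788 -0.1021  0.0234] mid [ 0.479  -0.1038  0.0221] ext [0.044 0.045 0.005]
scene jar tops
[214. 210.] 381 mean [ 0.4596 -0.2573  0.1247] mid [ 0.47   -0.2502  0.1229] ext [0.046 0.168 0.009]
t 21.35 pos [4.340e-01 1.000e-04 1.519e-01] yaw 96.79 tilt [ 0.0011 -0.0001] w 0.726 F [0.5 0.4 0.6] | turn 0.1 shift [-1.600e-01 -1.000e-02  1.479e+01]
```

View pics/c.png

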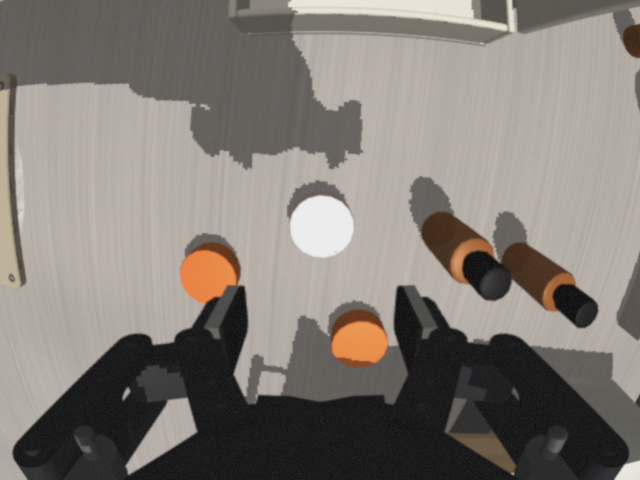

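The wrist view shows the silver tin at (321,225) between the fingers, with the orange look-alikes and the bottles clear of the grasp.

Call:
drive_tool(steps=[[[0,0,0,-0.2,0,3,6.2],[0,0,0,0,0,3.5,6.2],[0,0,0,0,0,3.5,6.2],[0,0,0,0,0,2.5,6.2],[0,0,0,0,0,1.5,6.2],[0,0,0,0,0,1,6.2],[0,0,0,0,0,0,6.2],[0,0,0,0,0,0,4.2],[0,0,0,0,0,0,4.2],[0,0,0,0,0,0,4.2],[0,0,0,0,0,0,4.2]]])

```text
time_s: 22.45
position: [0.4347, -0.0031, 0.0024]
tool_rot: [2.087, 2.346, 0.001]
contact_force: [-1.7, 1.7, 7.8]
grip_width: 0.565
grasp_force: 62.2
```

Call:
drive_tool(steps=[[[0,0,0,0,0,-1,4.2],[0,0,0,0,0,-3,4.2],[0,0,0,0,0,-4,4.2],[0,0,0,0,0,-4,4.2],[0,0,0,2,0,0,4.2],[0,0,0,3,0,0,4.2],[0,0,0,3,0,0,4.2],[0,0,0,3,0,0,4.2],[0,0,0,3,0,0,4.2],[0,0,0,3,0,0,4.2],[0,0,0,2,0,0,4.2],[0,0,0,0,0,0,4.2],[0,0,0,0,0,0,4.2]]])

```text
time_s: 23.75
position: [0.4118, 0.1853, 0.1218]
tool_rot: [2.087, 2.347, 0.0]
contact_force: [-0.3, -1.4, -0.0]
grip_width: 0.564
grasp_force: 62.0
```

```bash
python3 - <<'E'
from h import *
go([.4216,.1909,.010],96.7)
E
python3 look2.py | sed -n '/side/,$p'
```

```text
t 23.75 pos [0.4118 0.1853 0.1218] yaw 96.71 tilt [ 0.0005 -0.0004] w 0.564 F [-0.3 -1.4 -0. ] | turn 0.0 shift [ 0.44  1.04 11.18]
side drawer jars
 tin
[371. 276.] 136 mean [ 0.4706 -0.1028  0.0232] mid [ 0.4715 -0.1019  0.0221] ext [0.03  0.046 0.007]
[411. 302.] 261 mean [ 0.3452 -0.0528  0.0233] mid [ 0.3458 -0.0546  0.0222] ext [0.044 0.046 0.007]
 case
[302. 373.] 941 mean [0.4078 0.2845 0.0445] mid [0.4104 0.2746 0.0355] ext [0.041 0.088 0.024]
[236. 363.] 133 mean [0.5279 0.318  0.0367] mid [0.5276 0.3144 0.037 ] ext [0.004 0.037 0.028]
```

Call:
drive_tool(steps=[[[0,0,0,0.4,1,1,4.2],[0,0,0,0,0,3,4.2],[0,0,0,0,0,3,4.2],[0,0,0,0,0,2.2,4.2],[0,0,0,0,0,1.2,4.2],[0,0,0,0,0,0.7,4.2],[0,0,0,0,0,0,4.2],[0,0,0,0,0,0,6.2],[0,0,0,0,0,0,6.2],[0,0,0,0,0,0,6.2],[0,0,0,0,0,-1,6.2],[0,0,0,0,0,-3,6.2],[0,0,0,0,0,-4,6.2],[0,0,0,0,0,-4,4],[0,0,0,0,0,-4,2],[0,0,0,0,0,-4,0],[0,0,0,0,0,0,0],[0,0,0,0,0,0,0]]])

```text
time_s: 25.65
position: [0.4216, 0.1907, 0.2114]
tool_rot: [2.087, 2.345, 0.002]
contact_force: [-1.1, -0.6, -0.2]
grip_width: -0.002
grasp_force: 0.0
```

```bash
python3 look2.py | sed -n '/side/,$p'; python3 - <<'E'
from h import *
s,d=wrist();cv2.imwrite("pics/w3.png",d["pixels"][:,:,::-1]);go(s["position"])
W=wcloud(d);z=W[...,2];x=W[...,0];y=W[...,1]
blobs(W,(z>.036)&(z<.05)&(x>.37)&(x<.5)&(y>.16)&(y<.335),100);blobs(W,(z>.025)&(z<.036)&(x>.37)&(x<.5)&(y>.16)&(y<.335),100)
E
```

```text
side drawer jars
 tin
[368. 275.] 208 mean [ 0.4776 -0.0997  0.0236] mid [ 0.4789 -0.1021  0.0227] ext [0.046 0.045 0.007]
[411. 302.] 259 mean [ 0.3448 -0.0523  0.0234] mid [ 0.3454 -0.0545  0.0222] ext [0.045 0.045 0.007]
 case
[236. 362.] 152 mean [0.528  0.3162 0.0372] mid [0.5277 0.3148 0.0375] ext [0.004 0.038 0.027]
[303. 373.] 941 mean [0.4079 0.2848 0.0444] mid [0.4106 0.2741 0.0354] ext [0.041 0.088 0.024]
t 25.8 pos [0.4206 0.1903 0.2094] yaw 96.67 tilt [-0.0016 -0.0005] w -0.0 F [-0.2 -0.5 -0.5] | turn 0.0 shift [ 0.    0.01 -0.03]
[323.  83.] 1979 mean [0.41   0.2969 0.0454] mid [0.4101 0.2971 0.0452] ext [0.037 0.037 0.003]
[324. 147.] 1955 mean [0.4167 0.2444 0.0453] mid [0.4169 0.2444 0.0453] ext [0.037 0.037 0.003]
[322. 207.] 2356 mean [0.4211 0.1908 0.0294] mid [0.4211 0.1906 0.0293] ext [0.044 0.044 0.003]
```

View pics/w3.png

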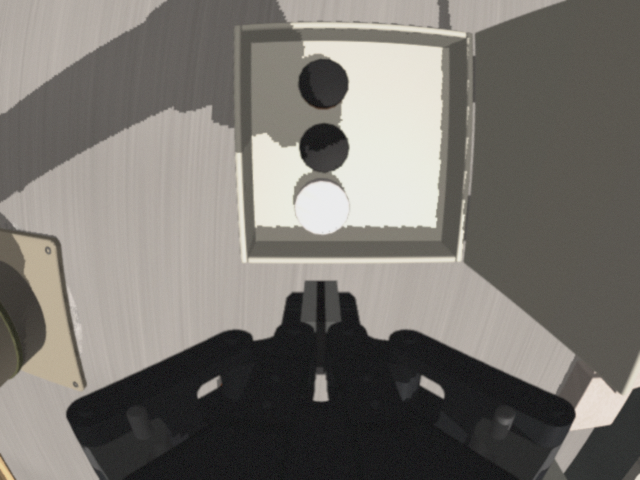

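All three items are in the case: jar caps at (323,83) and (324,147), and the tin at (322,207). The two jar tops are at 0.045 and the tin's top is at 0.029, all below the rim. Next I go up and over, behind the lid, with the fingers shut.

Call:
drive_tool(steps=[[[0,0,0,0,0,-4,0],[0,0,0,0,0,-4,0],[0,0,0,0,0,-4,0],[0,0,0,0,0,-1.5,0],[0,0,0,0.7,2.5,0,0],[0,0,0,0.7,2.6,0,0],[0,0,0,0.7,2.6,0,0],[0,0,0,0.7,2.6,0,0],[0,0,0,0.7,2.6,0,0],[0,0,0,0.7,2.6,0,0],[0,0,0,0.7,2.6,0,0],[0,0,0,0.7,2.6,0,0],[0,0,0,0,0,0,0],[0,0,0,0,0,3,0],[0,0,0,0,0,3,0],[0,0,0,0,0,3,0],[0,0,0,0,0,1.5,0],[0,0,0,0,0,0,0],[0,0,0,0,0,0,0]]])

```text
time_s: 27.7
position: [0.6204, 0.2704, 0.2413]
tool_rot: [2.089, 2.347, 0.001]
contact_force: [0.4, 0.6, 0.4]
grip_width: 0.001
grasp_force: 0.0
```

```bash
cat > lid.py <<'E'
from h import *
H=np.array([.543,.2605]);ex=np.array([.9932,.1167])
s=read_state();p=s["position"];print("t",s["time_s"],"pos",p.round(4),"u",round(-(p[:2]-H)@ex,4),"lat",round((p[:2]-H)@[-ex[1],ex[0]],4),"F",s["contact_force"].round(1))
for n in("scene","side"):
    P=cloud(snapshot(n));u=-(P[...,:2]-H)@ex;w=(P[...,:2]-H)@[-ex[1],ex[0]];z=P[...,2]
    m=(z>.07)&(abs(w)<.095)&(u>-.06)&(u<.2)&(z<.245)&(abs(w)>.05)
    if m.sum()>50:
        q=np.c_[u[m],z[m]];c=np.median(q,0);v=np.linalg.svd(q-c,full_matrices=False)[2][0];v*=np.sign(v[1]);print(n,m.sum(),"angle deg",np.degrees(np.arctan2(v[1],v[0])).round(1),c.round(3))
    else:
        m=(abs(w)<.09)&(u>.02)&(u<.18)&(z>.03);print(n,"lid z",np.nanpercentile(z[m],[5,50,95]).round(4))
E
python3 lid.py
```

```text
t 27.7 pos [0.6204 0.2704 0.2413] u -0.078 lat 0.0008 F [0.4 0.6 0.4]
scene 2099 angle deg 96.8 [-0.019  0.159]
side 2848 angle deg 96.8 [-0.011  0.163]
```

Call:
drive_tool(steps=[[[0,0,0,0,-0.5,0.3,0],[0,0,0,0,-0.5,0.3,0],[0,0,0,0,-0.5,0,0],[0,0,0,0,-0.5,0,0],[0,0,0,0,-0.5,0,0],[0,0,0,0,-0.5,0,0],[0,0,0,0,-0.5,0,0],[0,0,0,0,-0.5,0,0],[0,0,0,0,-0.5,0,0],[0,0,0,0,-0.5,0,0],[0,0,0,0,-0.5,0,0],[0,0,0,0,0,0,0]]])

```text
time_s: 29.0
position: [0.566, 0.2639, 0.2363]
tool_rot: [2.088, 2.345, 0.004]
contact_force: [-0.7, -1.4, 11.7]
grip_width: 0.0
grasp_force: 5.0
```

```bash
python3 lid.py
```

```text
t 29.0 pos [0.566  0.2639 0.2363] u -0.0233 lat 0.0007 F [-0.7 -1.4 11.7]
scene 2640 angle deg 90.3 [-0.007  0.167]
side 2522 angle deg 90.5 [0.001 0.163]
```

The lid is at 90°, matching the model, and contact is light. Next comes the arc.

Call:
drive_tool(steps=[[[0,0,0,0,-0.63,0.03,0],[0,0,0,0,-0.63,0.03,0],[0,0,0,0,-0.63,0.03,0],[0,0,0,0,-0.63,0.03,0],[0,0,0,0,-0.63,0.03,0],[0,0,0,0,-0.61,0.14,0],[0,0,0,0,-0.61,0.14,0],[0,0,0,0,-0.61,0.14,0],[0,0,0,0,-0.61,0.14,0],[0,0,0,0,-0.61,0.14,0],[0,0,0,0,-0.58,0.24,0],[0,0,0,0,-0.58,0.24,0],[0,0,0,0,-0.58,0.24,0],[0,0,0,0,-0.58,0.24,0],[0,0,0,0,-0.58,0.24,0],[0,0,0,0,-0.53,0.34,0],[0,0,0,0,-0.53,0.34,0],[0,0,0,0,-0.53,0.34,0],[0,0,0,0,-0.53,0.34,0],[0,0,0,0,-0.53,0.34,0]]])

```text
time_s: 31.1
position: [0.4486, 0.2501, 0.1965]
tool_rot: [2.089, 2.347, 0.0]
contact_force: [0.4, 0.1, -0.2]
grip_width: -0.001
grasp_force: 0.4
```

```bash
python3 lid.py
```

```text
t 31.1 pos [0.4486 0.2501 0.1965] u 0.095 lat 0.0007 F [ 0.4  0.1 -0.2]
scene 3476 angle deg 52.2 [0.06  0.144]
side 177 angle deg 44.1 [0.121 0.213]
```

Call:
drive_tool(steps=[[[0,0,0,0,-0.46,0.42,0],[0,0,0,0,-0.46,0.42,0],[0,0,0,0,-0.46,0.42,0],[0,0,0,0,-0.46,0.42,0],[0,0,0,0,-0.46,0.42,0],[0,0,0,0,-0.38,0.5,0],[0,0,0,0,-0.38,0.5,0],[0,0,0,0,-0.38,0.5,0],[0,0,0,0,-0.38,0.5,0],[0,0,0,0,-0.38,0.5,0],[0,0,0,0,-0.29,0.56,0],[0,0,0,0,-0.29,0.56,0],[0,0,0,0,-0.29,0.56,0],[0,0,0,0,-0.29,0.56,0],[0,0,0,0,-0.29,0.56,0],[0,0,0,0,-0.19,0.6,0],[0,0,0,0,-0.19,0.6,0],[0,0,0,0,-0.19,0.6,0],[0,0,0,0,-0.19,0.6,0],[0,0,0,0,-0.19,0.6,0]]])

```text
time_s: 33.2
position: [0.3835, 0.2425, 0.0923]
tool_rot: [2.089, 2.347, 0.0]
contact_force: [0.7, 0.8, -0.4]
grip_width: 0.004
grasp_force: 0.2
```

```bash
python3 lid.py
```

```text
t 33.2 pos [0.3835 0.2425 0.0923] u 0.1606 lat 0.0008 F [ 0.7  0.8 -0.4]
scene 2004 angle deg 9.6 [0.112 0.082]
side 2031 angle deg 9.1 [0.124 0.084]
```

Call:
drive_tool(steps=[[[0,0,0,0,-0.05,0.3,0],[0,0,0,0,-0.05,0.3,0],[0,0,0,0,-0.05,0.3,0],[0,0,0,0,-0.05,0.3,0],[0,0,0,0,-0.05,0.3,0],[0,0,0,0,0,0.3,0],[0,0,0,0,0,0.3,0],[0,0,0,0,0,0.25,0],[0,0,0,0,0,0.2,0],[0,0,0,0,0,0.2,0],[0,0,0,0,0,0.15,0],[0,0,0,0,0,0.1,0],[0,0,0,0,0,0,0]]])

```text
time_s: 34.6
position: [0.381, 0.2423, 0.0634]
tool_rot: [2.088, 2.346, -0.001]
contact_force: [-4.2, -4.4, 14.4]
grip_width: -0.002
grasp_force: 6.8
```

```bash
python3 lid.py
```

```text
t 34.6 pos [0.381  0.2423 0.0634] u 0.163 lat 0.0008 F [-4.2 -4.4 14.4]
scene lid z [0.0619 0.3008 0.4677]
side lid z [0.062  0.1577 0.4523]
```

Call:
drive_tool(steps=[[[0,0,0,0,0,0.1,0],[0,0,0,0,0,0,0]]])

```text
time_s: 34.9
position: [0.3811, 0.2423, 0.0632]
tool_rot: [2.088, 2.346, -0.002]
contact_force: [-9.7, -7.4, 28.3]
grip_width: 0.003
grasp_force: 14.2
```

Call:
drive_tool(steps=[[[0,0,0,0,0,-1,0],[0,0,0,0,0,-3,0],[0,0,0,0,0,-4,0],[0,0,0,0,0,-4,0],[0,0,0,-4,0,-3,0],[0,0,0,-4,0,0,0],[0,0,0,-4,0,0,0],[0,0,0,-4,0,0,0],[0,0,0,-4,0,0,0],[0,0,0,-4,0,0,0],[0,0,0,-4,0,0,0],[0,0,0,-4,0,0,0],[0,0,0,0,0,0,0]]])

```text
time_s: 36.2
position: [0.4179, -0.0805, 0.2116]
tool_rot: [2.097, 2.339, -0.0]
contact_force: [-1.0, 1.2, 0.2]
grip_width: 0.0
grasp_force: 0.0
```

```bash
python3 - <<'E'
from h import *
H=np.array([.543,.2605]);ex=np.array([.9932,.1167])
for n in("scene","side"):
    P=cloud(snapshot(n));u=-(P[...,:2]-H)@ex;w=(P[...,:2]-H)@[-ex[1],ex[0]];z=P[...,2]
    for a,b in((.01,.04),(.15,.19)):
        m=(abs(w)<.09)&(u>a)&(u<b)&(z>.03)&(z<.12);print(n,a,m.sum(),np.percentile(z[m],[5,50,95]).round(4))
    x,y=P[...,0],P[...,1];m=(z>.107)&(z<.12)&(x>.36)&(x<.42)&(y>-.31)&(y<-.17);print(" handle",np.nanmean(P[m],0).round(4),m.sum())
    m=(z>.13)&(z<.142)&(x>.38)&(x<.48)&(y>-.35)&(y<-.13);print(" front top",np.nanmean(P[m],0).round(4),m.sum())
go([.395,-.235,.2],84)
E
```

```text
scene 0.01 793 [0.0608 0.0629 0.0651]
scene 0.15 776 [0.0607 0.0629 0.0651]
 handle [ 0.4084 -0.2344  0.1144] 211
 front top [ 0.4508 -0.2369  0.1354] 585
side 0.01 968 [0.0612 0.0629 0.0647]
side 0.15 1554 [0.0614 0.0632 0.0651]
 handle [ 0.4037 -0.2324  0.1145] 162
 front top [ 0.4443 -0.2302  0.1358] 328
t 36.3 pos [ 0.4181 -0.0758  0.2117] yaw 96.57 tilt [-0.      0.0006] w 0.002 F [ 0.   0.9 -0.4] | turn 12.6 shift [-16.07  -0.63   1.17]
```

The lid is flat, at 0.063 over its whole area. Next I push the drawer shut against the handle bar with the fingers shut.

Call:
drive_tool(steps=[[[0,0,6.3,0,0,0,0],[0,0,6.3,0,0,0,0],[0,0,0,-3.2,-0.7,0,0],[0,0,0,-3.2,-0.7,0,0],[0,0,0,-3.2,-0.7,0,0],[0,0,0,-3.2,-0.7,0,0],[0,0,0,-3.2,-0.7,0,0],[0,0,0,0,0,0,0],[0,0,0,0,0,0,0]]])

```text
time_s: 37.2
position: [0.3672, -0.2301, 0.2119]
tool_rot: [2.333, 2.104, 0.001]
contact_force: [0.7, 0.3, 0.1]
grip_width: 0.001
grasp_force: 0.0
```

```bash
python3 - <<'E'
from h import *
go([.366,-.232,.092],84)
E
```

```text
t 37.2 pos [ 0.3672 -0.2301  0.2119] yaw 84.1 tilt [0.0004 0.0003] w 0.001 F [0.7 0.3 0.1] | turn 0.1 shift [-0.2  -0.1  11.99]
```

Call:
drive_tool(steps=[[[0,0,0,-0.2,-0.1,3,0],[0,0,0,0,0,4,0],[0,0,0,0,0,3,0],[0,0,0,0,0,2,0],[0,0,0,0,0,0,0],[0,0,0,0,0.5,0,0],[0,0,0,0,0.5,0,0],[0,0,0,0,0.5,0,0],[0,0,0,0,0.5,0,0],[0,0,0,0,1,0,0],[0,0,0,0,1,0,0],[0,0,0,0,1,0,0],[0,0,0,0,1,0,0],[0,0,0,0,1,0,0],[0,0,0,0,1,0,0],[0,0,0,0,1,0,0],[0,0,0,0,1,0,0],[0,0,0,0,1,0,0],[0,0,0,0,1,0,0],[0,0,0,0,1,0,0]]])

```text
time_s: 39.2
position: [0.4956, -0.2466, 0.0918]
tool_rot: [2.334, 2.103, -0.0]
contact_force: [-0.8, -0.2, 0.2]
grip_width: -0.002
grasp_force: 0.7
```

Call:
drive_tool(steps=[[[0,0,0,0,0.8,0,0],[0,0,0,0,0.8,0,0],[0,0,0,0,0.7,0,0],[0,0,0,0,0.5,0,0],[0,0,0,0,0.4,0,0],[0,0,0,0,0.3,0,0],[0,0,0,0,0.2,0,0],[0,0,0,0,0.2,0,0],[0,0,0,0,0,0,0]]])

```text
time_s: 40.1
position: [0.5339, -0.2504, 0.0919]
tool_rot: [2.333, 2.103, 0.0]
contact_force: [-0.1, 0.0, 0.1]
grip_width: 0.001
grasp_force: 0.0
```

```bash
cat > dr.py <<'E'
from h import *
go([.545,-.2515,.09],84)
e=np.array([np.cos(np.radians(-6)),np.sin(np.radians(-6))]);C=np.array([.7195,-.269])
for n in("scene","side"):
    d=snapshot(n);P=cloud(d);z=P[...,2];q=(P[...,:2]-C)@e;w=(P[...,:2]-C)@[-e[1],e[0]]
    m=(z>.118)&(z<.141)&(abs(w)<.1)&(q<-.107)&(q>-.16);print(n,m.sum(),"front q",np.percentile(q[m],[2,10,50,90,98]).round(4) if m.sum() else "")
    cv2.imwrite(f"pics/{n}_dr.png",d["pixels"][:,:,::-1])
E
python3 dr.py
```

```text
t 40.1 pos [ 0.5339 -0.2504  0.0919] yaw 84.07 tilt [ 0.0004 -0.0001] w 0.001 F [-0.1  0.   0.1] | turn 0.1 shift [0.01 1.12 0.19]
scene 519 front q [-0.1312 -0.1294 -0.1232 -0.1176 -0.1159]
side 292 front q [-0.1355 -0.1341 -0.1315 -0.1218 -0.1193]
```

Call:
drive_tool(steps=[[[0,0,0,0,0.2,0,0],[0,0,0,0,0.2,0,0],[0,0,0,0,0.2,0,0],[0,0,0,0,0.1,0,0],[0,0,0,0,0.1,0,0],[0,0,0,0,0,0,0]]])

```text
time_s: 40.8
position: [0.5418, -0.2513, 0.0918]
tool_rot: [2.333, 2.103, 0.0]
contact_force: [0.6, -0.7, -0.2]
grip_width: -0.003
grasp_force: 0.0
```

Call:
drive_tool(steps=[[[0,0,0,0,0.1,0,0],[0,0,0,0,0.1,0,0],[0,0,0,0,0,0,0]]])

```text
time_s: 41.1
position: [0.5437, -0.2516, 0.0918]
tool_rot: [2.334, 2.103, 0.0]
contact_force: [-1.3, 1.4, 1.4]
grip_width: -0.0
grasp_force: 0.1
```

```bash
python3 dr.py
```

```text
t 41.1 pos [ 0.5437 -0.2516  0.0918] yaw 84.06 tilt [ 0.0001 -0.0001] w -0.0 F [-1.3  1.4  1.4] | turn 0.1 shift [0.02 0.13 0.18]
scene 186 front q [-0.1546 -0.122  -0.1184 -0.1164 -0.1152]
side 298 front q [-0.1563 -0.1248 -0.122  -0.1128 -0.1091]
```

Call:
drive_tool(steps=[[[0,0,0,0,0.1,0,0],[0,0,0,0,0.1,0,0],[0,0,0,0,0,0,0]]])

```text
time_s: 41.5
position: [0.5457, -0.2518, 0.0918]
tool_rot: [2.333, 2.103, 0.0]
contact_force: [-0.2, -0.4, -0.4]
grip_width: -0.001
grasp_force: 0.2
```

Call:
drive_tool(steps=[[[0,0,0,0,0.1,0,0],[0,0,0,0,0,0,0]]])

```text
time_s: 41.7
position: [0.5458, -0.2518, 0.0918]
tool_rot: [-2.333, -2.102, 0.002]
contact_force: [-5.3, 1.5, 3.3]
grip_width: -0.001
grasp_force: 2.7
```

Force is rising with no further travel, so I give one more small press and then retreat.

Call:
drive_tool(steps=[[[0,0,0,0,0.1,0,0],[0,0,0,0,0.05,0,0],[0,0,0,0,0,0,0]]])

```text
time_s: 42.0
position: [0.546, -0.2518, 0.0916]
tool_rot: [-2.331, -2.101, 0.005]
contact_force: [-12.6, 3.3, 8.4]
grip_width: 0.001
grasp_force: 6.5
```

Call:
drive_tool(steps=[[[0,0,0,0,-0.5,0,0],[0,0,0,0,-1,0,0],[0,0,0,0,-2,0,0],[0,0,0,0,-1,-3,0],[0,0,0,0,0,-4,0],[0,0,0,0,0,-4,0],[0,0,0,0,0,-3,0],[0,0,0,0,-3,0,0],[0,0,0,0,-3,0,0],[0,0,0,0,0,0,0],[0,0,0,0,0,0,0]]])

```text
time_s: 43.1
position: [0.4432, -0.2414, 0.2322]
tool_rot: [2.333, 2.101, -0.0]
contact_force: [0.2, -0.2, -0.1]
grip_width: 0.001
grasp_force: 0.0
```

```bash
python3 dr.py
```

```text
t 43.1 pos [ 0.4432 -0.2414  0.2322] yaw 84.01 tilt [ 0.0009 -0.0013] w 0.001 F [ 0.2 -0.2 -0.1] | turn 0.0 shift [ 0.06 10.23 14.22]
scene 103 front q [-0.1525 -0.1199 -0.1174 -0.1157 -0.1142]
side 446 front q [-0.1275 -0.1224 -0.1201 -0.1114 -0.1075]
```

View pics/side_dr.png

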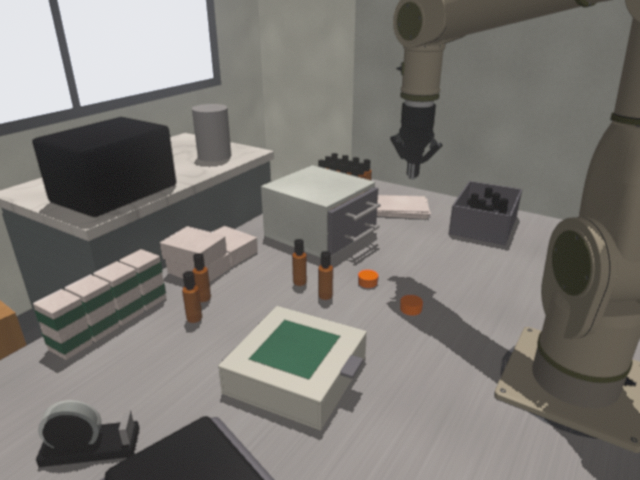

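View pics/scene_dr.png

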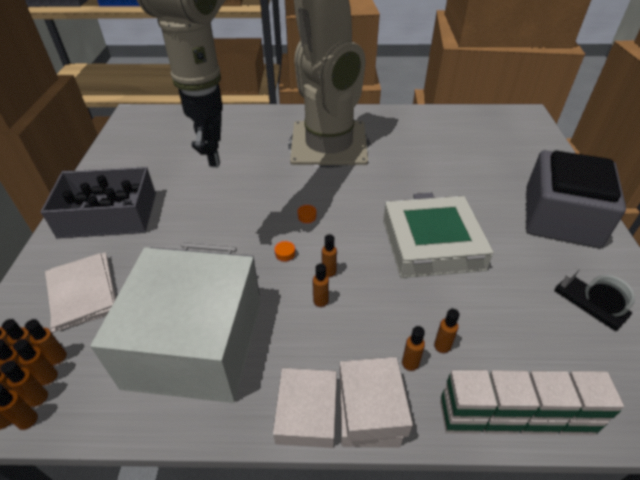

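Both views show the lid closed flat with its green label up, the drawer flush, the four bottles standing, and no other tin anywhere. I'm handing the job in.

```bash
python3 -c "
from station import *
print(close_job())"
```

```text
the job is handed in; nothing more can be done
None
```

The job is handed in: both jars and the one bare tin are in the case, its lid is fully closed, the top drawer is fully shut, and the bottles and orange tins were left alone.

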